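# Stopper the melt sample and press its label holder home

## Task

Close and label the open melt-water flask on the sample shelf: first set the loose rubber stopper into its neck until the collar sits on the rim, and let the stopper go. Then push the label holder down behind the shelf's front lip, in the bay in front of that flask, fully home against its spring, and finish still holding it pressed home, without letting go. Leave the other things on the counter where they are.

Things in the scene. Friction and masses are not known exactly. Their poses are not given: they have to be found in the camera images.
- rack: Fixed low shelf of bare aluminium sheet, 157 mm deep (x), 260 mm wide (y), deck top 55 mm above the counter. Origin under its middle, on the counter; x points from front edge (robot side) to back, z up. Flasks stand on the deck about 30 mm behind the middle, one 65 mm left (+y), one 65 mm right (-y). The lip runs along the front edge; behind it, 70 mm ahead of the middle, are two label bays.
- bay_left (a point): Centre of the left label bay's mouth (shelf y = +65 mm), 55 mm above the counter, level with the top of lip and deck. The bay is a slot open upwards, 60 mm long along the shelf's y, 9 mm wide along its x (mouth bevelled to 16 mm). 15 mm below the mouth it is floored by a sprung bar (spring_left). Axes as the shelf's.
- bay_right (a point): Same for the right label bay (shelf y = -65 mm), with the sprung bar spring_right.
- spring_left (a joint): Sprung bar in the left bay: 0 m at rest (up), grows as it is pushed down. It begins to give at 3.5 N and needs about 10.5 N at 10 mm, where the label holder's shoulder meets lip and deck, a hard stop (fully home). It lifts the holder again when not held.
- spring_right (a joint): Same for the right bay.
- flask_mouth (a point): Centre of the open neck's rim, on top of the open white plastic flask, 85 mm above the shelf deck (140 mm above the counter). Flask body 60 mm diameter; neck 34 mm outside, 26 mm inside diameter, straight for its top 22 mm. The flask is fixed to the deck by its foot. Its place (left or right) varies.
- flask_closed: The other flask, alike but already closed with its own stopper (top 124 mm above the deck); origin under its foot, on the deck. Fixed; not to be worked on.
- stopper_mid (a point): Centre of the loose black rubber stopper, half-way up its 64 mm; z up its axis. From the foot: plug tapering from 16 up to 23 mm diameter over 25 mm; collar 36 mm diameter, 5 mm thick; round grip 24 mm diameter, 34 mm high. Collar underside 7 mm below this point; the grip spans 2 mm below to 32 mm above it. Starts upright in its stand, centre 37 mm above the counter. About 60 g.
- stopper_stand: Fixed grey ring stand, 30 mm high, 42 mm across at the top on a 75 mm square foot, in which the stopper stands with its collar on the rim. Origin underneath its middle.
- holder_mid (a point): Centre of the loose aluminium label holder (a card in both faces, alike front and back), half-way up its 75 mm; z up, y along width, x across thickness. From below: tongue 4 thick, 50 wide, 25 deep; shoulder flange 24 x 54, 5 high; plate 8 thick, 54 wide, 45 high. Shoulder underside 12.5 below this point (its height over the bay mouth when home). Starts upright, centre 42.5 over the counter. 80 g.
- holder_stand: Fixed plywood block 41 x 75 mm, 30 mm high, with a slot along its y in which the label holder stands on its shoulder. Origin underneath its middle.
- gps: Bystander: scratched white GPS receiver lying flat, 62 x 125 x 30 mm with a stub aerial. Origin underneath.
- boot: Bystander: black rubber battery boot, an open box 58 x 44 x 40 mm with a spout. Origin underneath.
- insulator: Bystander: ribbed red ceramic insulator, 52 mm diameter, 60 mm high, standing. Origin underneath.
- axe_head: Bystander: aluminium ice axe head lying flat, 225 mm long, 26 mm high. Origin under its socket.
- carabiner: Bystander: steel carabiner lying flat, 105 x 58 x 10 mm. Origin underneath.
- wrench: Bystander: steel wrench lying flat behind the shelf. Origin underneath.
There are look-alikes about, which are no part of the job. What is shaped like the part that bears holder_mid but red is not meant. What is shaped like the part that bears stopper_mid but purple is not meant.

How it is judged:
By the outcome, as a careful person would: the job done as asked, in the order asked, and still so for the second after the job is handed in, while the arm keeps its last pose, push and grip.
It also fails if it takes over 64 s, if anything falls off the work surface, if the arm or the gripper's body presses on something with over 40 N, if the wrist force passes 120 N, or if a joint passes its speed limit or range.

## Robot

A 6-joint arm with a two-finger parallel gripper is mounted at the origin on the work surface. World frame = base frame: x ahead of the robot, y to its left, z up, the work surface at z = 0. Lengths are in mm, angles in rad, forces in N, time in s.
With the tool pointing down it reaches from about 350 to 975 mm from the base axis. Payload 7.1 kg.
Tool frame: the origin (TCP) lies at the very end of the fingers, on their centre line; the grasp point (between the pads) lies 19 mm behind it (ctrl.pinch_z is the z of the grasp point in the tool frame, in mm); z points along the fingers, y is the direction in which the jaws open and shut (so a half turn about z gives the same grasp; the last joint's range is limited). The gripper opens to 88 mm and grips with 3 to 60 N. Pads are 20 mm wide; open, the fingers measure 115 mm over their backs; the gripper's body (75 mm by 178 mm) begins 61 mm behind the grasp point.
Start: joints at [1.153, 0.423, 1.63, -0, 1.089, -0.019], TCP at [242.663, 575.951, 222.675] pointing down, gripper open.
Joint ranges: [-3, 3], [-0.9, 2.11], [0.09, 2.58], [-1.31, 4.45], [0.11, 2.69], [-2.54, 2.54]. Speed limits (rad/s): [2.39, 2.39, 3.01, 3.14, 3.14, 3.14].

## Interface

Orientations are given as a rotation vector (axis times angle).
In Python, from workcell import get_obs, optics, ctrl gives the robot as it stands.
- The arm moves only by the shell command python3 -m jog 'ROWS'. ROWS is a JSON object of lists of equal length, an entry for each row: "delta_rot": the turn, a rotation vector about the tool's x, y, z in rad, a list of three; "translation": the shift along the tool's x, y, z in mm, a list of three; "hand": the opening, from -1 (shut) to 1 (fully open). In form: {"delta_rot": [[rx, ry, rz], ...], "translation": [[x, y, z], ...], "hand": [hand, ...]}. A call has 1 to 5 rows; each row is the pose to reach, as a shift and turn from the pose commanded when the call began, along the tool's axes at that moment; what a row does not reach only later rows make up. A row lasts 1/10 s, in which the tool goes at most 50 mm and 8.59 degrees, less where a joint would pass 70% of its speed; a pose out of reach is approached as far as the arm can. A call with a gripper value outside its range is refused whole. The fingers move at their own pace and stop on an object; the grip force is fixed at half the most. Time passes only in rows, so rows that repeat a pose let the fingers close. It gives the time, the measured TCP pose, the force and the opening at its end, in the units of the state.
- get_obs(): the state, without advancing time (a new reading comes with each control period).
- optics.get_image(name): name is "side" or "top"; returns the picture (384x512x3 uint8, red, green, blue); there is no depth.
- optics.calibration(name): a dict with "intrinsics" (3x3 intrinsics, pixels), "cam_to_world" (4x4, takes a point from camera to world coordinates). Camera axes: x right, y up, looking along -z (the intrinsics and any distortion apply to the point x, -y, -z); pixel columns grow to the right and rows downward; lengths in mm; the calibration is good to about 2 mm. A picture is of the moment at which its call begins. calibration takes no time and is no camera call.
- ctrl.close_job(): hands the job in, once; it reports no verdict.
The state is a dict: "t": time; "qpos": joint angles; "qvel": joint speeds; "joint_torque": joint torques, N m; "ee_pos": TCP position; "orientation": TCP orientation; "ft_force": force on the tool from outside, world axes, zero at the start; "moment": the same for the moment, N m; "width": finger opening in mm.
Only numpy, scipy, OpenCV 4.12 (cv2) and the standard library are available. Lean on these libraries where they do the work, as an engineer would, in place of code of your own. Each camera call takes 0.05 s, during which the arm holds its last target. There are 200 camera calls.

## Working session

There is one attempt and no reset: what is moved stays moved. The work goes in short steps, Python scripts to look and compute and a shell command to move; the robot and the scene stay as the last step left them, time stands still between calls to the robot, and variables do not carry over. Pictures are saved under pics/ and viewed, about 8 in all and at most 12, crops included, and the job is handed in when it is done.

```bash
mkdir -p pics; python3 - <<'E'
from workcell import get_obs, optics, ctrl
import cv2,numpy as np
np.set_printoptions(suppress=True,precision=2)
for n in("side","top"):
    im=optics.get_image(n); cv2.imwrite(f"pics/{n}0.png",im[:,:,::-1]); 
    c=optics.calibration(n); print(n,c)
o=get_obs(); print(o, ctrl.pinch_z)
a=cv2.imread("pics/side0.png");b=cv2.imread("pics/top0.png")
E
```

```text
side {'intrinsics': array([[413.52,   0.  , 259.63],
       [  0.  , 413.52, 188.55],
       [  0.  ,   0.  ,   1.  ]]), 'cam_to_world': array([[   0.7 ,    0.47,   -0.54, -124.37],
       [  -0.72,    0.46,   -0.53, -593.25],
       [  -0.  ,    0.75,    0.66,  855.58],
       [   0.  ,    0.  ,    0.  ,    1.  ]])}
top {'intrinsics': array([[456.67,   0.  , 244.93],
       [  0.  , 456.67, 193.12],
       [  0.  ,   0.  ,   1.  ]]), 'cam_to_world': array([[  -0.02,    0.99,   -0.11,  351.08],
       [  -1.  ,   -0.02,   -0.01,   -0.91],
       [  -0.02,    0.11,    0.99, 1588.43],
       [   0.  ,    0.  ,    0.  ,    1.  ]])}
{'t': 0.1, 'qpos': array([ 1.15,  0.42,  1.63, -0.  ,  1.09, -0.02]), 'qvel': array([ 0.,  0., -0., -0.,  0.,  0.]), 'joint_torque': array([  0.  , -54.56, -27.43,   0.06,   0.02,  -0.  ]), 'ee_pos': array([242.46, 575.49, 221.97]), 'orientation': array([-0.62, -3.08,  0.  ]), 'ft_force': array([ 0.48, -0.28, -0.15]), 'moment': array([-0.02, -0.01, -0.  ]), 'width': 87.93293426261157} -18.700000000000003
```

View pics/top0.png

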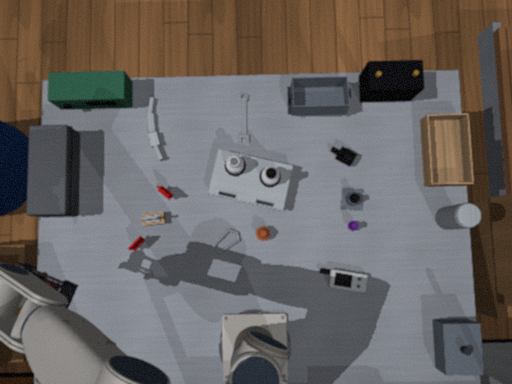

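View pics/side0.png

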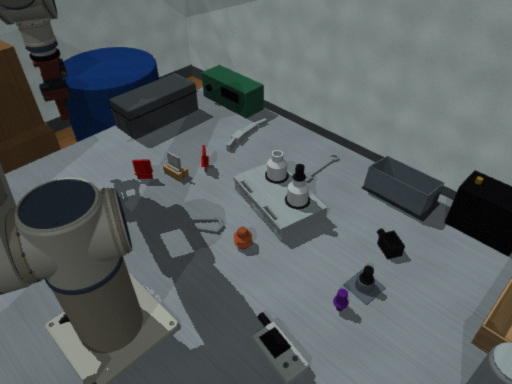

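Top view candidates:
- **Stopper:** black, in the grey stand at (353,198). The purple one at (353,226) is a decoy, and so is the closed flask's own stopper at (271,172).
- **Holder:** grey, in the plywood block at (153,218). The red ones at (164,192) and (137,243) are decoys.
- **Flask:** the open one is on the left at (235,163). The closed one is on the right at (271,175).

Next is one close crop.

```bash
cat > h.py <<'E'
import numpy as np, cv2
from scipy.spatial.transform import Rotation as R
from workcell import get_obs, optics, ctrl
np.set_printoptions(suppress=True,precision=2)
def ray(n,u,v):
    c=optics.calibration(n);K=c["intrinsics"];T=c["cam_to_world"]
    d=T[:3,:3]@np.array([(u-K[0,2])/K[0,0],-(v-K[1,2])/K[1,1],-1]); return T[:3,3],d
def onz(n,u,v,z):
    o,d=ray(n,u,v); return o+d*(z-o[2])/d[2]
def proj(n,p):
    c=optics.calibration(n);K=c["intrinsics"];T=c["cam_to_world"]
    q=T[:3,:3].T@(np.asarray(p,float)-T[:3,3]); return np.array([K[0,2]+K[0,0]*q[0]/-q[2],K[1,2]-K[1,1]*q[1]/-q[2]])
def tri(a,b):  # a,b: pixel in side, top
    o,d=ray("side",*a);p,e=ray("top",*b)
    s=np.linalg.lstsq(np.c_[d,-e],p-o,rcond=None)[0]; x=o+d*s[0];y=p+e*s[1]; return (x+y)/2,np.linalg.norm(x-y)
def tile(im,cx,cy,w,h,k,):
    x0,y0=int(cx-w//2),int(cy-h//2); t=cv2.resize(im[y0:y0+h,x0:x0+w],None,fx=k,fy=k,interpolation=cv2.INTER_CUBIC)
    for i in range(0,w,10): cv2.line(t,(i*k,0),(i*k,5),(0,255,255),1)
    for i in range(0,h,10): cv2.line(t,(0,i*k),(5,i*k),(0,255,255),1)
    cv2.putText(t,f"{x0},{y0}",(8,16),0,.45,(0,255,255),1); return t
E
python3 - <<'E'
from h import *
s=cv2.imread("pics/side0.png");t=cv2.imread("pics/top0.png")
A=np.hstack([tile(t,153,218,44,50,6),tile(t,353,205,44,50,6),tile(t,252,180,44,50,6)[:, :0],tile(s,176,168,44,50,6)])
B=np.hstack([tile(t,252,178,100,74,4),tile(s,282,195,98,74,4)])
w=max(A.shape[1],B.shape[1]);P=lambda x:np.pad(x,((0,0),(0,w-x.shape[1]),(0,0)))
cv2.imwrite("pics/crop1.png",np.vstack([P(A),P(B)]))
E
```

```text
(no output)
```

View pics/crop1.png

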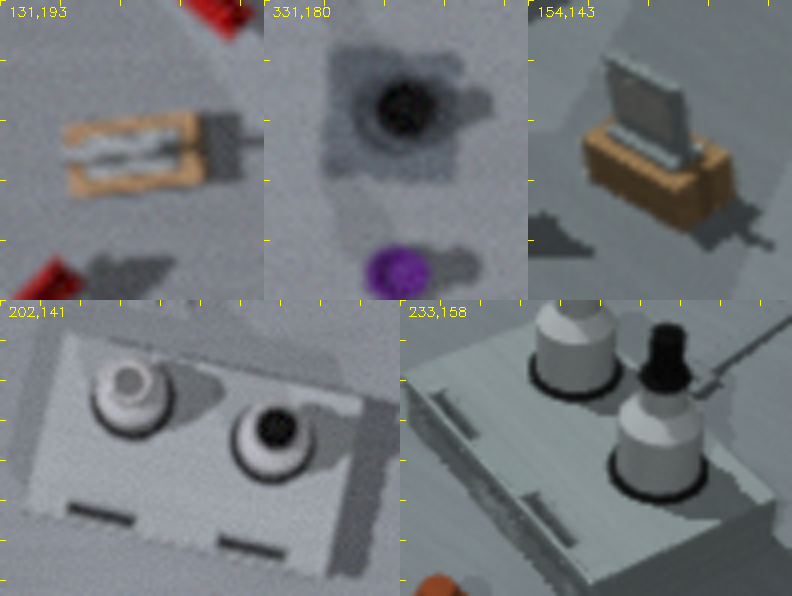

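The crop confirms the choices: the black stopper is in the ring stand (354.5,198.3) and the grey holder is in the plywood block (153.4,218.6). The left flask is open with its mouth at (234.2,161.2), and the left bay slot is at (227.2,194.5).

```bash
python3 - <<'E'
from h import *
t=cv2.imread("pics/top0.png");s=cv2.imread("pics/side0.png")
C=[onz("top",u,v,55) for u,v in[(219,149.5),(293.5,165.5),(284,210),(209,194)]] # BL BR FR FL
print(np.array(C)[:,:2]); print("widths",*[np.linalg.norm(C[i]-C[(i+1)%4]) for i in range(4)])
for a,b in((0,1),(3,2)): d=C[a]-C[b]; print("yaw",np.degrees(np.arctan2(-d[0],d[1])))
c=np.mean(C,0); print("rack c",c)
for n,p,z in[("mouthL",(234.2,161.2),140),("bayL",(227.2,194.5),55),("bayR",(265,202.7),55),("closedtop",(202+277/4,141+126/4),179)]: print(n,onz("top",*p,z)[:2])
def mask(im,box,f):
    hsv=cv2.cvtColor(im,cv2.COLOR_BGR2HSV).astype(int); m=f(hsv).astype(np.uint8); z=np.zeros_like(m);x0,y0,x1,y1=box; z[y0:y1,x0:x1]=m[y0:y1,x0:x1]; return z
m=mask(t,(131,200,172,236),lambda h:(h[...,0]<25)&(h[...,1]>80)&(h[...,2]>90))
r=cv2.minAreaRect(cv2.findNonZero(m)); print("block px",r, onz("top",*r[0],30)[:2]); P=cv2.boxPoints(r); W=np.array([onz("top",*p,30)[:2] for p in P]); print(W,[np.linalg.norm(W[i]-W[i-1]) for i in range(4)])
m=mask(t,(343,187,368,212),lambda h:h[...,2]<45); M=cv2.moments(m,True); p=(M['m10']/M['m00'],M['m01']/M['m00']); print("stopper",M['m00'],p,onz("top",*p,69)[:2])
m2=mask(s,(350,255,382,293),lambda h:h[...,2]<45); ys,xs=np.nonzero(m2); print("side stopper px",xs.mean(),ys.min(),ys.max()); print(tri((xs[ys<ys.min()+4].mean(),ys.min()+2),p))
print("holder side tri top-centre", [tri((154+(x-528)/6,143+y/6),(153.2,218.4)) for x,y in[(650,75)]])
q=onz("top",153.4,218.6,30)
E
```

```text
[[ 665.22  106.9 ]
 [ 604.55 -145.39]
 [ 454.   -109.04]
 [ 513.15  142.65]]
widths 259.47735205928564 154.87020465473756 258.54746832541343 156.22454193056768
yaw -13.523375909017629
yaw -13.22368053772964
rack c [559.23  -1.22  55.  ]
mouthL [608.53  52.49]
bayL [510.2   81.11]
bayR [479.87 -45.83]
closedtop [563.46 -63.85]
block px ((153.20123291015625, 218.31097412109375), (11.043153762817383, 21.31328773498535), 83.6598129272461) [435.99 337.11]
[[451.51 375.67]
 [458.16 302.85]
 [420.51 298.65]
 [413.86 371.29]] [np.float64(37.90425380555687), np.float64(73.12906261241359), np.float64(37.891859911219015), np.float64(72.94053816952227)]
stopper 68.0 (354.1617647058824, 197.89705882352942) [ 488.82 -342.42]
side stopper px 367.00448430493276 266 290
(array([ 490.68, -344.82,   69.77]), np.float64(6.258345769806639))
holder side tri top-centre [(array([432.64, 325.29,  84.72]), np.float64(0.17429513670458227))]
```

```bash
python3 - <<'E'
from h import *
t=cv2.imread("pics/top0.png");s=cv2.imread("pics/side0.png")
cv2.imwrite("pics/crop2.png",np.vstack([np.hstack([tile(t,234,163,40,20,10),tile(s,278,158,40,20,10)]),np.hstack([tile(t,153,218,40,20,10),tile(s,176,164,40,20,10)]),np.hstack([tile(t,354,199,40,20,10),tile(s,367,272,40,20,10)])]))
E
```

```text
(no output)
```

View pics/crop2.png

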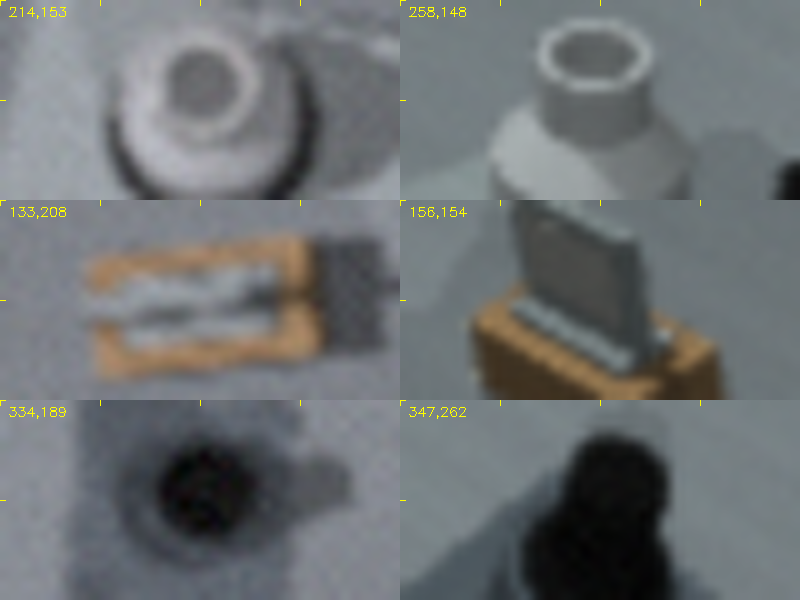

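```bash
python3 - <<'E'
from h import *
for n,s,t,z in[("mouth",(277.2,153.05),(234.15,160.85),140),("holdertop",(173.5,155.1),(148.9,218.65),80),("stoptop",(368.15,268.45),(353.95,197.55),69)]:
    print(n,tri(s,t),onz("top",*t,z)[:2],onz("side",*s,z)[:2])
print("shoulder",onz("top",152.35,217.95,35)[:2],"block",onz("top",152.9,218,30)[:2])
o=get_obs();print(R.from_rotvec(o["orientation"]).as_matrix(),o['orientation'])
for p in[(209-.4,194-.4),(219-.4,149.1),(293.1,165.1),(283.6,209.6),(226.8,194.1)]:print(onz("top",*p,55)[:2])
E
```

```text
mouth (array([609.14,  53.01, 140.66]), np.float64(1.1411874282789007)) [609.67  52.64] [609.36  53.95]
holdertop (array([434.94, 339.39,  77.6 ]), np.float64(5.8655824964855805)) [432.42 340.56] [435.43 334.57]
stoptop (array([ 492.05, -344.73,   66.75]), np.float64(5.9822915365214)) [ 490.   -341.77] [ 492.6  -347.52]
shoulder [437.   338.94] block [437.07 338.15]
[[-0.92  0.39 -0.  ]
 [ 0.39  0.92 -0.  ]
 [ 0.   -0.   -1.  ]] [-0.62 -3.08  0.  ]
[514.53 143.99]
[666.64 108.25]
[ 605.95 -144.07]
[ 455.37 -107.73]
[511.59  82.45]
```

```bash
cat >> h.py <<'E'
def go(*pts,yaw=None):
    """print tool-frame shifts from current pose to each world TCP point; yaw = world angle (deg) of the jaw axis"""
    o=get_obs();M=R.from_rotvec(o["orientation"]).as_matrix();a=np.degrees(np.arctan2(M[1,1],M[0,1]))
    print("t",o["t"],"tcp",o["ee_pos"],"jaw deg",round(a,2),"tilt",M[:2,2],"w",o["width"],"F",o["ft_force"])
    for p in pts: d=M.T@(np.array(p)-o["ee_pos"]); print(p,"->",d,"len",np.linalg.norm(d))
    if yaw is not None: print("rz tool",np.radians(a-yaw))
E
python3 - <<'E'
from h import *
go((330,363,222),(420,150,222),(491,-344,222))
E
```

```text
t 0.1 tcp [242.46 575.49 221.97] jaw deg 67.15 tilt [-0. -0.] w 87.93293426261157 F [ 0.48 -0.28 -0.15]
(330, 363, 222) -> [-163.18 -161.83    0.2 ] len 229.81321501626846
(420, 150, 222) -> [-328.82 -323.17    0.43] len 461.0422208314422
(491, -344, 222) -> [-586.05 -750.85    1.05] len 952.485203087842
```

```bash
Z='[0,0,0]'
python3 -m jog '{"delta_rot":[[0,0,0],[0,0,0],[0,0,0],[0,0,0],[0,0,0]],"translation":[[-33,-32,0],[-66,-65,0],[-99,-97,0],[-131,-130,0],[-164,-162,0]],"hand":[1,1,1,1,1]}'
python3 -m jog '{"delta_rot":[[0,0,0],[0,0,0],[0,0,0],[0,0,0],[0,0,0]],"translation":[[-33,-32,0],[-66,-65,0],[-99,-97,0],[-131,-130,0],[-165,-162,0]],"hand":[1,1,1,1,1]}'
python3 -m jog '{"delta_rot":[[0,0,0],[0,0,0],[0,0,0],[0,0,0],[0,0,0]],"translation":[[-25,-42,0],[-50,-84,0],[-76,-126,0],[-101,-168,0],[-127,-212,0]],"hand":[1,1,1,1,1]}'
python3 - <<'E'
from h import *
go((491.5,-344.5,200),(491.5,-344.5,52))
E
```

```text
t: 0.6
ee_pos: [330.9, 361.1, 222.4]
orientation: [-0.621, -3.079, 0.001]
ft_force: [0.2, -0.4, 0.2]
width: 88.1
t: 1.1
ee_pos: [420.1, 147.8, 222.6]
orientation: [-0.622, -3.079, 0.0]
ft_force: [1.0, 0.7, -0.8]
width: 87.6
t: 1.6
ee_pos: [454.3, -95.9, 222.7]
orientation: [0.622, 3.079, 0.0]
ft_force: [0.5, 0.5, 0.2]
width: 87.9
t 1.6 tcp [454.34 -95.94 222.65] jaw deg 67.15 tilt [0. 0.] w 87.8587752040123 F [0.46 0.45 0.23]
(491.5, -344.5, 200) -> [-130.77 -214.63   22.62] len 252.3463236370823
(491.5, -344.5, 52) -> [-130.77 -214.65  170.62] len 303.7898567319669
```

```bash
python3 -m jog '{"delta_rot":[[0,0,0],[0,0,0],[0,0,0],[0,0,0],[0,0,0]],"translation":[[-26,-42,0],[-52,-85,5],[-78,-128,10],[-104,-171,15],[-131,-215,20]],"hand":[1,1,1,1,1]}'
python3 -m jog '{"delta_rot":[[0,0,0],[0,0,0],[0,0,0],[0,0,0]],"translation":[[0,0,40],[0,0,80],[0,0,115],[0,0,115]],"hand":[1,1,1,1]}'
python3 - <<'E'
from h import *
s=optics.get_image("side")[:,:,::-1];t=optics.get_image("top")[:,:,::-1]
cv2.imwrite("pics/s1.png",s)
go((491.5,-344.5,40))
cv2.imwrite("pics/c3.png",np.hstack([tile(s,367,262,56,70,7),tile(t,354,199,56,70,7)]))
E
```

```text
t: 2.1
ee_pos: [491.0, -341.7, 202.5]
orientation: [-0.623, -3.079, -0.0]
ft_force: [0.6, 0.4, 0.3]
width: 87.6
t: 2.5
ee_pos: [488.0, -337.5, 83.2]
orientation: [-0.621, -3.071, -0.006]
ft_force: [-0.5, 0.4, 0.0]
width: 87.8
t 2.6 tcp [ 491.13 -339.5    87.95] jaw deg 67.15 tilt [-0.  0.] w 87.53978747432528 F [-1.11 -0.38  0.76]
(491.5, -344.5, 40) -> [-2.35 -4.48 47.94] len 48.20649189136302
```

View pics/c3.png

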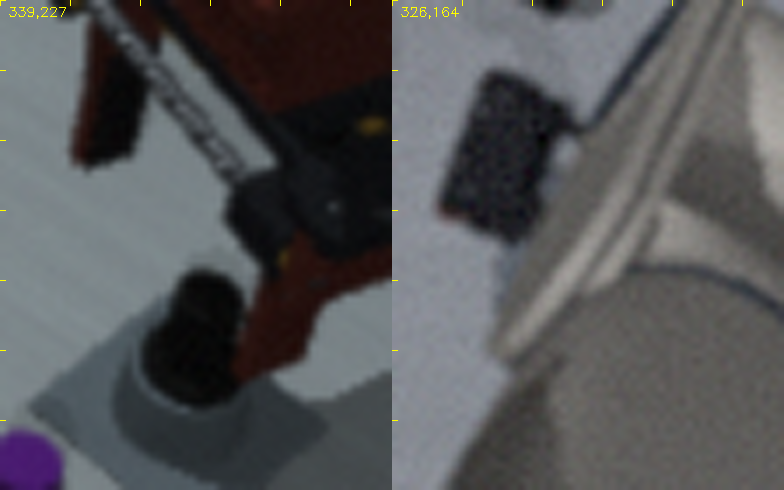

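The side crop shows both fingertips, at about (354,249) and (377,279), straddling the stopper, whose top is at (368,268). I'll check the projection against the TCP before descending.

```bash
python3 - <<'E'
from h import *
print(proj("side",(491.1,-339.5,88)),proj("side",(491.5,-344.5,69)),proj("side",(491.1,-339.5,69)))
for s in(-1,1): print(proj("side",(491.1+s*50*.388,-339.5+s*50*.922,88)))
go((491.5,-344.5,40))
E
python3 -m jog '{"delta_rot":[[0,0,0],[0,0,0],[0,0,0],[0,0,0],[0,0,0]],"translation":[[-2,-3,10],[-2,-3,22],[-2,-3,34],[-2,-3,46],[-2,-3,46]],"hand":[1,1,1,1,1]}'
python3 -m jog '{"delta_rot":[[0,0,0],[0,0,0],[0,0,0],[0,0,0],[0,0,0]],"translation":[[0,0,0],[0,0,0],[0,0,0],[0,0,0],[0,0,0]],"hand":[-1,-1,-1,-1,-1]}'
python3 -m jog '{"delta_rot":[[0,0,0],[0,0,0],[0,0,0]],"translation":[[0,0,0],[0,0,0],[0,0,0]],"hand":[-1,-1,-1]}'
```

```text
[366.26 261.83] [366.8 268. ] [364.92 266.92]
[378.8  277.95]
[354.58 246.82]
t 2.6 tcp [ 491.13 -339.5    87.95] jaw deg 67.15 tilt [-0.  0.] w 87.53978747432528 F [-1.11 -0.38  0.76]
(491.5, -344.5, 40) -> [-2.35 -4.48 47.94] len 48.20649189136302
t: 3.1
ee_pos: [490.9, -342.3, 40.1]
orientation: [-0.622, -3.076, -0.002]
ft_force: [0.2, 0.9, 0.3]
width: 87.8
t: 3.6
ee_pos: [492.2, -343.3, 42.3]
orientation: [0.622, 3.079, -0.0]
ft_force: [0.0, -0.4, -0.6]
width: 51.1
t: 3.9
ee_pos: [492.1, -344.0, 42.3]
orientation: [0.621, 3.079, -0.002]
ft_force: [-6.0, -10.4, 8.6]
width: 27.5
```

```bash
python3 -m jog '{"delta_rot":[[0,0,0],[0,0,0],[0,0,0],[0,0,0]],"translation":[[0,0,0],[0,-1,0],[0,-1.5,0],[0,-1.5,0]],"hand":[-1,-1,-1,-1]}'
```

```text
t: 4.3
ee_pos: [491.8, -345.6, 42.7]
orientation: [0.622, 3.078, -0.002]
ft_force: [-3.0, -4.5, 6.0]
width: 23.4
```

```bash
python3 -m jog '{"delta_rot":[[0,0,0],[0,0,0],[0,0,0],[0,0,0],[0,0,0]],"translation":[[0,0,-30],[0,0,-75],[0,0,-120],[0,0,-170],[0,0,-218]],"hand":[-1,-1,-1,-1,-1]}'
python3 - <<'E'
from h import *
go((550,-146,260),(609.4,53.2,260))
E
```

```text
t: 4.8
ee_pos: [491.1, -343.7, 261.6]
orientation: [-0.622, -3.079, -0.002]
ft_force: [0.2, -0.1, -1.4]
width: 23.5
t 4.8 tcp [ 491.08 -343.73  261.56] jaw deg 67.16 tilt [-0.  0.] w 23.454296790972066 F [ 0.17 -0.14 -1.4 ]
(550, -146, 260) -> [ 22.45 205.1    1.76] len 206.33033100716645
(609.4, 53.2, 260) -> [ 45.03 411.74   1.96] len 414.19510713821967
```

```bash
python3 -m jog '{"delta_rot":[[0,0,0],[0,0,0],[0,0,0],[0,0,0],[0,0,0]],"translation":[[4,41,0],[9,82,0],[13,123,0],[18,164,0],[22,205,0]],"hand":[-1,-1,-1,-1,-1]}'
python3 -m jog '{"delta_rot":[[0,0,0],[0,0,0],[0,0,0],[0,0,0],[0,0,0]],"translation":[[5,41,0],[10,82,0],[15,123,0],[19,164,0],[23,207,0]],"hand":[-1,-1,-1,-1,-1]}'
python3 -m jog '{"delta_rot":[[0,0,0],[0,0,0],[0,0,0],[0,0,0]],"translation":[[0,0,30],[0,0,60],[0,0,72],[0,0,72]],"hand":[-1,-1,-1,-1]}'
python3 - <<'E'
from h import *
s=optics.get_image("side")[:,:,::-1];t=optics.get_image("top")[:,:,::-1]
go((609.4,53.2,184))
cv2.imwrite("pics/c4.png",np.hstack([tile(s,278,140,50,70,8),tile(t,234,161,50,70,8)]))
E
```

```text
t: 5.3
ee_pos: [550.5, -145.0, 259.7]
orientation: [-0.622, -3.078, -0.001]
ft_force: [-0.4, 0.3, 0.3]
width: 23.5
t: 5.8
ee_pos: [609.6, 54.6, 259.6]
orientation: [-0.622, -3.078, -0.0]
ft_force: [0.4, -0.3, -0.9]
width: 23.3
t: 6.2
ee_pos: [608.3, 52.7, 185.9]
orientation: [-0.621, -3.075, 0.002]
ft_force: [0.4, 0.8, -0.3]
width: 23.7
t 6.3 tcp [610.33  52.44 188.65] jaw deg 67.12 tilt [0. 0.] w 23.383459354876468 F [ 0.43 -0.47 -0.37]
(609.4, 53.2, 184) -> [1.15 0.34 4.65] len 4.806080428738936
```

View pics/c4.png

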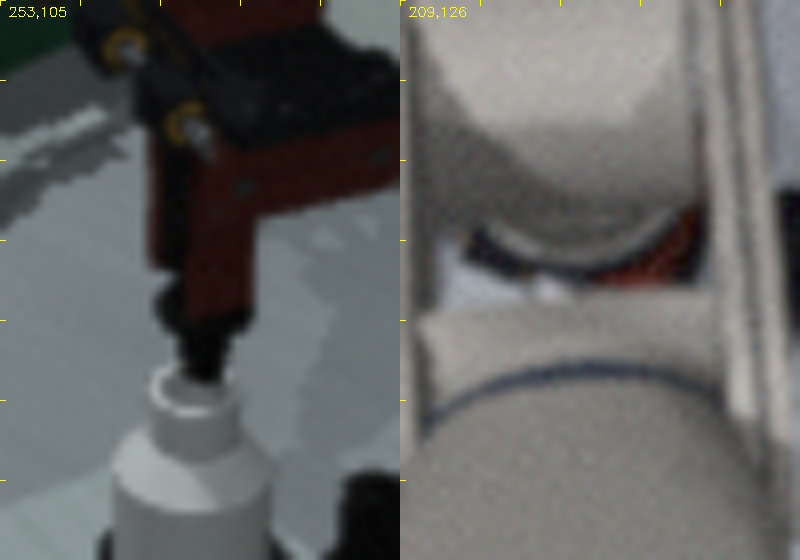

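```bash
python3 - <<'E'
from h import *
print(onz("side",278.2,150.4,151),onz("side",277.2,153.05,140),proj("side",(610.3,52.4,151)))
E
```

```text
[609.64  50.68 151.  ] [609.36  53.95 140.  ] [277.91 150.06]
```

The stopper's foot is over the mouth, at about (278,150) against the mouth at (277,153), roughly 2–3 mm short in y. I'll correct that and descend.

```bash
python3 -m jog '{"delta_rot":[[0,0,0],[0,0,0],[0,0,0],[0,0,0],[0,0,0]],"translation":[[1,2,0],[1,2,6],[1,2,12],[1,2,18],[1,2,22]],"hand":[-1,-1,-1,-1,-1]}'
python3 -m jog '{"delta_rot":[[0,0,0],[0,0,0],[0,0,0]],"translation":[[0,0,3],[0,0,6],[0,0,8]],"hand":[-1,-1,-1]}'
```

```text
t: 6.8
ee_pos: [609.5, 54.7, 165.3]
orientation: [-0.622, -3.079, 0.0]
ft_force: [0.6, 0.7, -0.2]
width: 23.5
t: 7.1
ee_pos: [609.8, 54.8, 157.7]
orientation: [-0.622, -3.079, 0.0]
ft_force: [0.8, 0.5, -0.6]
width: 23.7
```

```bash
python3 -m jog '{"delta_rot":[[0,0,0],[0,0,0],[0,0,0]],"translation":[[0,0,2],[0,0,4],[0,0,4]],"hand":[-1,-1,-1]}'
python3 -m jog '{"delta_rot":[[0,0,0],[0,0,0],[0,0,0]],"translation":[[0,0,1],[0,0,2],[0,0,2]],"hand":[-1,-1,-1]}'
```

```text
t: 7.4
ee_pos: [609.5, 54.8, 153.7]
orientation: [-0.622, -3.079, 0.0]
ft_force: [-0.1, 0.1, -2.1]
width: 23.6
t: 7.7
ee_pos: [609.6, 54.8, 152.6]
orientation: [-0.622, -3.079, 0.0]
ft_force: [-3.5, 0.2, 4.9]
width: 23.3
```

```bash
python3 -m jog '{"delta_rot":[[0,0,0],[0,0,0],[0,0,0]],"translation":[[0,0,1],[0,0,1.5],[0,0,1.5]],"hand":[-1,-1,-1]}'
python3 -m jog '{"delta_rot":[[0,0,0],[0,0,0],[0,0,0],[0,0,0],[0,0,0]],"translation":[[0,0,-1],[0,0,-1],[0,0,-1],[0,0,-1],[0,0,-1]],"hand":[0.3,0.3,0.3,0.3,0.3]}'
python3 -m jog '{"delta_rot":[[0,0,0],[0,0,0],[0,0,0],[0,0,0],[0,0,0]],"translation":[[0,0,-10],[0,0,-40],[0,0,-80],[0,0,-110],[0,0,-110]],"hand":[0.3,0.3,0.3,0.3,0.3]}'
python3 - <<'E'
from h import *
s=optics.get_image("side")[:,:,::-1];t=optics.get_image("top")[:,:,::-1]
go((520,200,260),(436,338,200),yaw=5.2)
cv2.imwrite("pics/c5.png",np.hstack([tile(s,285,150,60,60,7),tile(t,250,170,50,60,7)]))
E
```

```text
t: 8.0
ee_pos: [609.7, 54.8, 152.5]
orientation: [0.622, 3.079, 0.0]
ft_force: [-8.0, -0.3, 16.6]
width: 23.5
t: 8.5
ee_pos: [609.8, 54.8, 151.2]
orientation: [-0.622, -3.079, 0.0]
ft_force: [-0.3, 0.1, -0.4]
width: 56.4
t: 9.0
ee_pos: [612.6, 55.0, 267.2]
orientation: [0.621, 3.071, 0.004]
ft_force: [0.4, 0.4, 0.4]
width: 57.1
t 9.1 tcp [610.01  54.81 262.44] jaw deg 67.15 tilt [0. 0.] w 56.909207725549024 F [-0.02 -0.12 -0.54]
(520, 200, 260) -> [139.33  98.84   2.3 ] len 170.84571048081673
(436, 338, 200) -> [270.42 193.35  62.17] len 338.19461094372156
rz tool 1.081213450178589
```

View pics/c5.png

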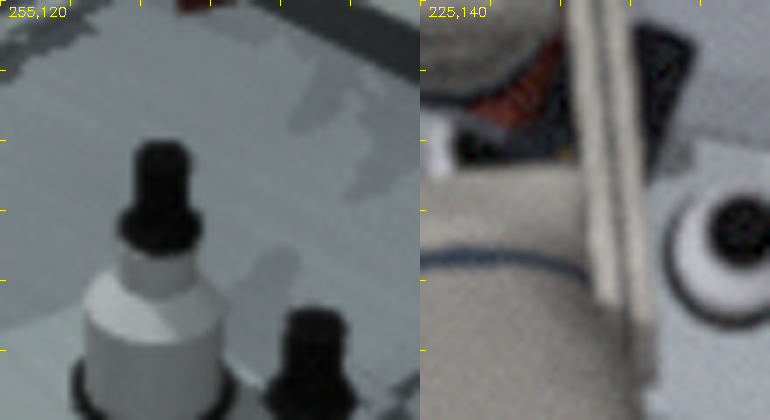

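The stopper is seated upright, collar on the rim at about (278,152), and released. On to the holder.

```bash
python3 -m jog '{"delta_rot":[[0,0,0.14],[0,0,0.28],[0,0,0.42],[0,0,0.56],[0,0,0.70]],"translation":[[28,20,0],[57,40,0],[90,64,0],[124,88,0],[158,112,0]],"hand":[0.3,0.3,0.3,0.3,0.3]}'
python3 - <<'E'
from h import *
go((436,338,200),(436,338,100),yaw=5.2)
E
```

```text
t: 9.6
ee_pos: [505.7, 220.1, 259.8]
orientation: [-1.648, -2.673, 0.004]
ft_force: [0.5, 1.3, -0.8]
width: 56.7
t 9.6 tcp [505.73 220.05 259.78] jaw deg 26.68 tilt [-0. -0.] w 56.725819634566875 F [ 0.52  1.3  -0.82]
(436, 338, 200) -> [136.68  -9.15  59.84] len 149.48816016810903
(436, 338, 100) -> [136.65  -8.83 159.84] len 210.48039422715183
rz tool 0.37498212440650885
```

```bash
python3 -m jog '{"delta_rot":[[0,0,0.13],[0,0,0.26],[0,0,0.375],[0,0,0.375],[0,0,0.375]],"translation":[[40,-3,0],[80,-6,20],[120,-9,60],[137,-9,110],[137,-9,150]],"hand":[0.3,0.3,0.3,0.3,0.3]}'
python3 -m jog '{"delta_rot":[[0,0,0],[0,0,0]],"translation":[[0,0,0],[0,0,0]],"hand":[0.3,0.3]}'
python3 - <<'E'
from h import *
s=optics.get_image("side")[:,:,::-1];t=optics.get_image("top")[:,:,::-1]
go((436,338,42),yaw=5.2)
cv2.imwrite("pics/c6.png",np.hstack([tile(s,172,158,56,60,7),tile(t,153,214,56,60,7)]))
E
```

```text
t: 10.1
ee_pos: [435.6, 338.8, 109.4]
orientation: [-2.108, -2.329, 0.0]
ft_force: [0.8, 0.7, -0.4]
width: 57.2
t: 10.3
ee_pos: [436.5, 336.5, 110.6]
orientation: [-2.11, -2.326, 0.006]
ft_force: [-0.2, 0.8, -0.5]
width: 56.8
t 10.4 tcp [438.71 337.6  113.35] jaw deg 5.51 tilt [0. 0.] w 56.87660215532873 F [0.51 0.38 1.17]
(436, 338, 42) -> [ 0.57 -2.82 71.35] len 71.40686834135784
rz tool 0.005490472698614747
```

View pics/c6.png

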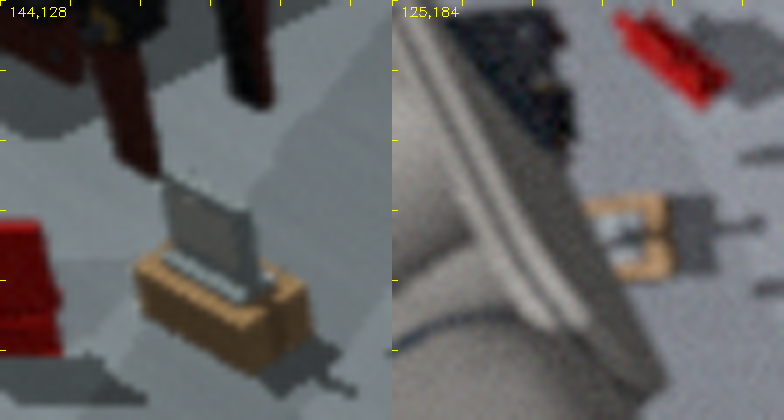

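The fingers straddle the grey plate, whose top mid is at about (173,155), with fingertips at (163,152) and (180,142). The red decoys are clear, so I'll descend.

```bash
python3 -m jog '{"delta_rot":[[0,0,0],[0,0,0],[0,0,0],[0,0,0],[0,0,0]],"translation":[[0,-1.5,20],[0,-1.5,40],[0,-1.5,58],[0,-1.5,70],[0,-1.5,70]],"hand":[0.3,0.3,0.3,0.3,0.3]}'
python3 -m jog '{"delta_rot":[[0,0,0],[0,0,0],[0,0,0],[0,0,0],[0,0,0]],"translation":[[0,0,0],[0,0,0],[0,0,0],[0,0,0],[0,0,0]],"hand":[-0.5,-0.5,-0.6,-0.6,-0.6]}'
```

```text
t: 10.9
ee_pos: [436.4, 336.9, 42.0]
orientation: [2.112, 2.326, 0.001]
ft_force: [-0.1, 0.1, -0.0]
width: 56.9
t: 11.4
ee_pos: [436.0, 337.3, 41.8]
orientation: [2.111, 2.327, 0.001]
ft_force: [-0.1, 0.3, 0.2]
width: 21.0
```

```bash
python3 -m jog '{"delta_rot":[[0,0,0],[0,0,0],[0,0,0]],"translation":[[0,0,0],[0,0,0],[0,0,0]],"hand":[-1,-1,-1]}'
python3 -m jog '{"delta_rot":[[0,0,0],[0,0,0],[0,0,0]],"translation":[[0,0,0],[0,0,0],[0,0,0]],"hand":[-1,-1,-1]}'
```

```text
t: 11.7
ee_pos: [436.0, 337.2, 41.6]
orientation: [2.111, 2.327, 0.0]
ft_force: [-0.3, -0.1, 1.3]
width: 8.0
t: 12.0
ee_pos: [435.9, 337.2, 41.5]
orientation: [2.111, 2.327, 0.0]
ft_force: [0.6, -0.2, 1.4]
width: 7.7
```

Gripped at 7.7 mm. But the gripper body's 178 mm side runs along the jaw axis. At the bay its ±89 mm would reach the fresh stopper, which is only about 91 mm away, at the same height. So I'll release and regrasp across the 54 mm width, with the jaws along the shelf's y.

```bash
python3 -m jog '{"delta_rot":[[0,0,0],[0,0,0],[0,0,0],[0,0,0]],"translation":[[0,0,0],[0,0,0],[0,0,0],[0,0,0]],"hand":[0.3,0.3,0.3,0.3]}'
python3 -m jog '{"delta_rot":[[0,0,0],[0,0,0],[0,0,-0.13],[0,0,-0.26],[0,0,-0.39]],"translation":[[0,0,-25],[0,0,-60],[0,0,-80],[0,0,-80],[0,0,-80]],"hand":[0.3,0.3,1,1,1]}'
python3 -m jog '{"delta_rot":[[0,0,-0.14],[0,0,-0.28],[0,0,-0.42],[0,0,-0.56],[0,0,-0.7]],"translation":[[0,0,0],[0,0,0],[0,0,0],[0,0,0],[0,0,0]],"hand":[1,1,1,1,1]}'
python3 -m jog '{"delta_rot":[[0,0,-0.14],[0,0,-0.28],[0,0,-0.42],[0,0,-0.475],[0,0,-0.475]],"translation":[[0,0,0],[0,0,0],[0,0,0],[0,0,0],[0,0,0]],"hand":[1,1,1,1,1]}'
python3 - <<'E'
from h import *
go((435.9,338.5,42),yaw=95.2)
s=optics.get_image("side")[:,:,::-1];cv2.imwrite("pics/s7.png",tile(s,172,158,56,60,7))
E
```

```text
t: 12.4
ee_pos: [435.8, 337.1, 41.4]
orientation: [-2.111, -2.326, 0.0]
ft_force: [-0.1, 0.7, -0.9]
width: 36.3
t: 12.9
ee_pos: [436.3, 337.5, 122.6]
orientation: [1.613, 2.695, 0.003]
ft_force: [0.0, -0.1, -0.6]
width: 76.7
t: 13.4
ee_pos: [435.8, 337.1, 121.5]
orientation: [-0.59, -3.086, 0.0]
ft_force: [0.7, -0.1, -1.0]
width: 88.0
t: 13.9
ee_pos: [435.8, 337.1, 121.5]
orientation: [0.144, -3.138, 0.0]
ft_force: [0.9, 0.2, 0.8]
width: 87.9
t 13.9 tcp [435.8  337.1  121.46] jaw deg 95.25 tilt [-0. -0.] w 87.8656043540234 F [0.85 0.16 0.75]
(435.9, 338.5, 42) -> [-0.24  1.4  79.46] len 79.4686404884041
rz tool 0.0008402543327816343
```

```bash
python3 -m jog '{"delta_rot":[[0,0,0],[0,0,0],[0,0,0],[0,0,0],[0,0,0]],"translation":[[0,1.5,20],[0,1.5,45],[0,1.5,65],[0,1.5,80],[0,1.5,80]],"hand":[1,1,1,1,1]}'
python3 -m jog '{"delta_rot":[[0,0,0],[0,0,0],[0,0,0],[0,0,0],[0,0,0]],"translation":[[0,0,0],[0,0,0],[0,0,0],[0,0,0],[0,0,0]],"hand":[0.3,0.3,0.25,0.25,0.25]}'
python3 -m jog '{"delta_rot":[[0,0,0],[0,0,0],[0,0,0],[0,0,0],[0,0,0]],"translation":[[0,0,0],[0,0,0],[0,0,0],[0,0,0],[0,0,0]],"hand":[-1,-1,-1,-1,-1]}'
```

```text
t: 14.45
ee_pos: [434.6, 337.8, 39.7]
orientation: [0.142, -3.135, 0.003]
ft_force: [-0.3, -0.5, 0.2]
width: 88.1
t: 14.95
ee_pos: [436.1, 338.9, 42.0]
orientation: [-0.143, 3.137, 0.001]
ft_force: [-0.3, 1.0, 0.8]
width: 55.6
t: 15.45
ee_pos: [436.1, 339.0, 42.0]
orientation: [-0.143, 3.138, 0.001]
ft_force: [0.3, 1.5, 6.4]
width: 53.6
```

```bash
python3 -m jog '{"delta_rot":[[0,0,0],[0,0,0],[0,0,0.1],[0,0,0.22],[0,0,0.325]],"translation":[[0,0,-30],[0,0,-70],[0,0,-105],[0,0,-125],[0,0,-125]],"hand":[-1,-1,-1,-1,-1]}'
python3 - <<'E'
from h import *
go((475,200,165),(509.5,81,165),(509.5,81,110),yaw=76.6)
E
```

```text
t: 15.95
ee_pos: [437.2, 339.6, 169.6]
orientation: [0.373, 3.115, 0.005]
ft_force: [0.7, -0.5, -0.6]
width: 53.7
t 15.95 tcp [437.16 339.56 169.57] jaw deg 76.33 tilt [0. 0.] w 53.71246910056631 F [ 0.68 -0.47 -0.56]
(475, 200, 165) -> [ -69.73 -126.69    4.31] len 144.6751987521547
(509.5, 81, 165) -> [-131.37 -234.17    4.11] len 268.53200772581937
(509.5, 81, 110) -> [-131.18 -234.38   59.11] len 275.0213692632154
rz tool -0.004629458250325627
```

```bash
python3 -m jog '{"delta_rot":[[0,0,0],[0,0,0],[0,0,0],[0,0,0],[0,0,0]],"translation":[[-23,-40,0],[-46,-80,0],[-68,-122,0],[-90,-162,0],[-111,-200,0]],"hand":[-1,-1,-1,-1,-1]}'
python3 -m jog '{"delta_rot":[[0,0,0],[0,0,0],[0,0,0],[0,0,0],[0,0,0]],"translation":[[-20,-34,0],[-20,-34,25],[-20,-34,45],[-20,-34,63],[-20,-34,63]],"hand":[-1,-1,-1,-1,-1]}'
python3 - <<'E'
from h import *
s=optics.get_image("side")[:,:,::-1];t=optics.get_image("top")[:,:,::-1]
go((509.5,81,102))
print(proj("side",(509.5,81,55)),proj("side",(509.5,81,65)))
cv2.imwrite("pics/c8.png",np.hstack([tile(s,250,178,50,60,9),tile(t,228,190,36,60,9)]))
E
```

```text
t: 16.45
ee_pos: [497.2, 116.3, 166.3]
orientation: [-0.366, -3.12, 0.001]
ft_force: [-0.1, 0.8, -1.0]
width: 53.9
t: 16.95
ee_pos: [506.9, 80.1, 101.2]
orientation: [-0.366, -3.115, 0.002]
ft_force: [-0.2, 0.4, -1.0]
width: 54.1
t 17.05 tcp [508.64  80.59 103.37] jaw deg 76.61 tilt [-0. -0.] w 53.720294001344065 F [-0.37  0.22 -0.37]
(509.5, 81, 102) -> [-0.74  0.59  1.37] len 1.668252360078222
[246.87 186.89] [246.8  184.32]
```

View pics/c8.png

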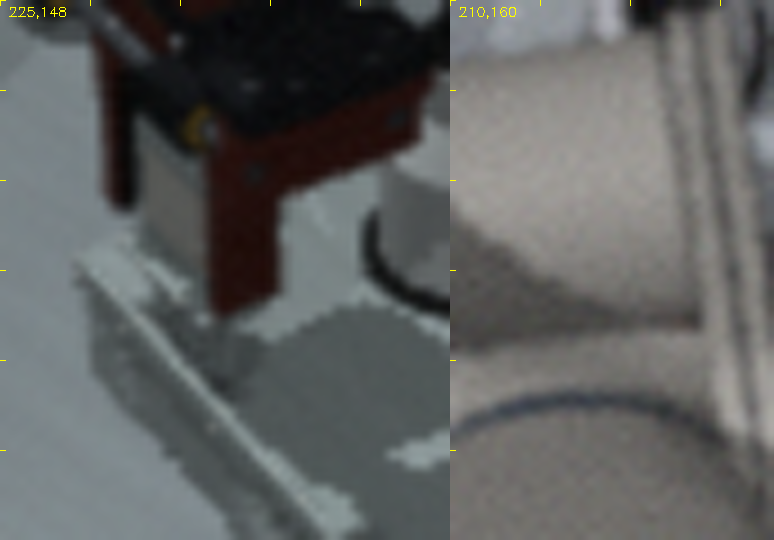

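The holder hangs upright above the left bay; its shoulder is at about (245,180) and the lip is below it. The bay slot in the first side picture, (246.1,186.4), agrees with the target's projection (246.9,186.9). I'll lower it, watching the force.

```bash
python3 -m jog '{"delta_rot":[[0,0,0],[0,0,0],[0,0,0],[0,0,0]],"translation":[[-1,0,4],[-1,0,8],[-1,0,12],[-1,0,15]],"hand":[-1,-1,-1,-1]}'
python3 -m jog '{"delta_rot":[[0,0,0],[0,0,0],[0,0,0]],"translation":[[0,0,2],[0,0,4],[0,0,4]],"hand":[-1,-1,-1]}'
```

```text
t: 17.45
ee_pos: [510.0, 80.5, 88.4]
orientation: [0.366, 3.12, 0.0]
ft_force: [-1.0, -0.7, -1.4]
width: 53.7
t: 17.75
ee_pos: [509.9, 80.4, 84.3]
orientation: [-0.366, -3.12, 0.0]
ft_force: [0.7, -0.5, -0.7]
width: 54.0
```

```bash
python3 -m jog '{"delta_rot":[[0,0,0],[0,0,0],[0,0,0]],"translation":[[0,0,2],[0,0,4],[0,0,5]],"hand":[-1,-1,-1]}'
python3 -m jog '{"delta_rot":[[0,0,0],[0,0,0],[0,0,0]],"translation":[[0,0,2],[0,0,4],[0,0,5]],"hand":[-1,-1,-1]}'
```

```text
t: 18.05
ee_pos: [509.9, 80.4, 79.3]
orientation: [-0.366, -3.12, 0.0]
ft_force: [0.3, 0.5, -0.8]
width: 53.5
t: 18.35
ee_pos: [510.1, 80.4, 74.6]
orientation: [0.366, 3.12, 0.0]
ft_force: [-1.2, -0.5, 3.3]
width: 54.0
```

```bash
python3 -m jog '{"delta_rot":[[0,0,0],[0,0,0],[0,0,0],[0,0,0]],"translation":[[0,0,1.5],[0,0,3],[0,0,4.5],[0,0,4.5]],"hand":[-1,-1,-1,-1]}'
python3 -m jog '{"delta_rot":[[0,0,0],[0,0,0],[0,0,0]],"translation":[[0,0,1],[0,0,2],[0,0,2]],"hand":[-1,-1,-1]}'
python3 -m jog '{"delta_rot":[[0,0,0],[0,0,0],[0,0,0]],"translation":[[0,0,1],[0,0,1.5],[0,0,1.5]],"hand":[-1,-1,-1]}'
```

```text
t: 18.75
ee_pos: [510.1, 80.4, 70.2]
orientation: [0.366, 3.12, 0.0]
ft_force: [-2.2, -0.6, 7.5]
width: 53.8
t: 19.05
ee_pos: [510.1, 80.4, 68.4]
orientation: [0.366, 3.12, 0.0]
ft_force: [-2.4, -0.1, 8.3]
width: 54.2
t: 19.35
ee_pos: [510.1, 80.4, 67.0]
orientation: [0.366, 3.12, 0.0]
ft_force: [-1.3, 0.3, 9.4]
width: 53.9
```

```bash
python3 -m jog '{"delta_rot":[[0,0,0],[0,0,0],[0,0,0]],"translation":[[0,0,1],[0,0,1.5],[0,0,1.5]],"hand":[-1,-1,-1]}'
python3 -m jog '{"delta_rot":[[0,0,0],[0,0,0],[0,0,0]],"translation":[[0,0,0.5],[0,0,1],[0,0,1]],"hand":[-1,-1,-1]}'
```

```text
t: 19.65
ee_pos: [510.2, 80.4, 66.9]
orientation: [0.366, 3.12, 0.0]
ft_force: [-8.2, -1.9, 26.3]
width: 54.0
t: 19.95
ee_pos: [510.4, 80.4, 66.8]
orientation: [0.366, 3.119, 0.0]
ft_force: [-9.9, -2.6, 36.6]
width: 53.5
```

Hard stop at TCP z = 66.9 (67 expected). I'll ease the push slightly, hold, and take a last look.

```bash
python3 -m jog '{"delta_rot":[[0,0,0],[0,0,0],[0,0,0],[0,0,0],[0,0,0]],"translation":[[0,0,-0.7],[0,0,-0.7],[0,0,-0.7],[0,0,-0.7],[0,0,-0.7]],"hand":[-1,-1,-1,-1,-1]}'
python3 -m jog '{"delta_rot":[[0,0,0],[0,0,0],[0,0,0],[0,0,0],[0,0,0]],"translation":[[0,0,0],[0,0,0],[0,0,0],[0,0,0],[0,0,0]],"hand":[-1,-1,-1,-1,-1]}'
python3 - <<'E'
from h import *
s=optics.get_image("side")[:,:,::-1]
go()
cv2.imwrite("pics/c9.png",tile(s,265,165,90,80,7))
E
```

```text
t: 20.45
ee_pos: [510.3, 80.4, 66.8]
orientation: [0.366, 3.119, 0.0]
ft_force: [-7.1, -2.3, 27.7]
width: 53.9
t: 20.95
ee_pos: [510.3, 80.4, 66.8]
orientation: [0.366, 3.119, 0.0]
ft_force: [-8.0, -1.9, 29.0]
width: 53.7
t 21.0 tcp [510.3   80.4   66.82] jaw deg 76.61 tilt [ 0. -0.] w 53.524430084893815 F [-8.11 -1.38 28.67]
```

View pics/c9.png

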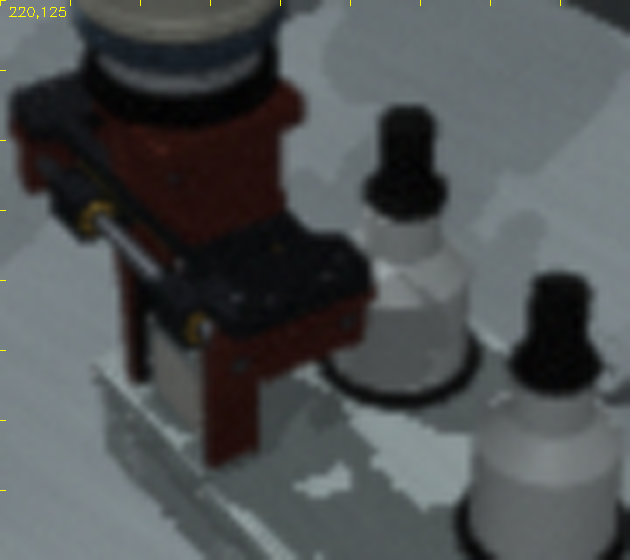

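The picture shows the stopper upright on the left flask at about (278,148), the holder's shoulder down on the lip at about (246,188), and the gripper clear of the stopper. Handing in.

```bash
python3 -c "
from workcell import ctrl; print(ctrl.close_job())"
```

```text
the job is handed in; nothing more can be done
None
```

I closed and labelled the left flask (the open one) and handed the job in at about 21 s of the 64 s allowed; no verdict was reported.

- **Stopper:** The black stopper went into the neck with its collar on the rim. It met the rim at TCP z 152.5 (152.7 expected) with about 17 N of push, and I then let it go. The last picture still shows it upright and seated.
- **Label holder:** The grey holder is pressed into the left bay and still held. The spring force rose from about 3 N to 9.4 N, then hit a hard stop at TCP z 66.9 (67.0 expected). The push peaked at 36.6 N, and I eased it to about 29 N for the finish. The grip width held at about 53.5–54 mm with no sign of slipping.
- **Regrasp:** I first gripped the holder across its thickness. I released it in its stand and regripped it across its width, because the gripper body would otherwise have come within about 2 mm of the new stopper.
- **Bystanders:** I kept the moves clear of the other items and felt no contact forces on the way. I did not take a final wide picture to confirm they are all unmoved.
- **Disagreements:** Side and top views differed by about 6 mm on the stopper and the holder top. The flask mouth was about 5 mm off where the shelf's layout put it, and the bay about 4–5 mm. There is also a steady side force of about 8 N while the holder is pressed home.

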